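# Touch off the dish holder at its three pads

### The arm

A 6-joint arm with a two-finger parallel gripper is mounted at the origin on a cart in front of the work surface, level with it; the furniture and walls round the work are solid. World frame = base frame: x ahead of the robot, y to its left, z up, the work surface at z = 0. Lengths are in mm, angles in rad, forces in N, time in s.
With the tool pointing down it reaches from about 425 to 950 mm from the base axis. Payload 14.7 kg.
Tool frame: the origin (TCP) lies at the very end of the fingers, on their centre line; the grasp point (between the pads) lies 19 mm behind it (grip_point_offset is the distance from the TCP to the grasp point, in mm); z points along the fingers, y is the line along which they close (so a half turn about z gives the same grasp; the last joint's range is limited). The gripper opens to 85 mm and grips with 20 to 120 N. Pads are 22 mm wide; open, the fingers measure 114 mm over their backs; the gripper's body (76 mm by 85 mm) begins 54 mm behind the grasp point. The pads swing forward as they close: fully open they stand 13 mm farther back than shut.
Start: joints at [1.181, 0.48, 1.596, -0, 1.065, -0.047], TCP at [218.457, 612.184, 231.297] pointing down, gripper open.
Joint ranges: [-2.75, 2.75], [-0.82, 2.05], [0.23, 2.67], [-1.56, 4.7], [0.09, 2.69], [-2.92, 2.92]. Speed limits (rad/s): [1.89, 1.89, 2.39, 3.01, 3.01, 3.01].

### API

Orientations are given as a unit quaternion [w, x, y, z].
In Python, from rig import get_obs, capture, camera_info, finish_job, grip_point_offset gives the robot as it stands.
- The arm moves only by the shell command python3 -m inch 'ROWS' [OPENING] [FORCE]. ROWS is JSON, a list of rows, each a list of 2 entries, a list of its own where there are three numbers: the shift along the world's x, y, z in units of 0.08 m (1.0 is 0.08 m), then the turn, a rotation vector about the world's x, y, z in units of pi rad (1.0 is pi rad). A call has 1 to 10 rows; each row is the pose to reach, as a shift and turn from the pose commanded when the call began, turning the shorter way round; what a row does not reach only later rows make up. A row lasts 1/12 s, in which the tool goes at most 41.7 mm and 7.16 degrees, less where a joint would pass 70% of its speed; a pose out of reach is approached as far as the arm can. A call with a number of a shift or a turn outside -1 to 1 is refused whole. A call with a gripper value outside its range is refused whole. OPENING is the closure, from 0 (fully open) to 1 (shut), set as the call begins (- or left out, the last holds). The fingers move at their own pace and stop on an object; FORCE is the grip in N (left out, the last holds). Time passes only in rows, so rows that repeat a pose let the fingers close. It gives the time, the measured TCP pose, the force, the opening and the grip force at its end, in the units of the state.
- get_obs(): the state, without advancing time (a new reading comes with each control period).
- capture(name): name is "scene" or "side" or "wrist"; returns (picture, depth): 420x560x3 uint8, blue, green, red; 420x560 float32, mm along the optical axis (not along the pixel's ray), 0 where there is no reading.
- camera_info(name): a dict with "fov_y" (degrees; the focal length in pixels is half the picture's height over the tangent of half this angle, whatever the lens; pixels are square), "cx", "cy" (the principal point, pixels), "R" (3x3) and "t" (3): a world point X has camera coordinates R X + t; the wrist camera has in their place "T_tool_cam" (4x4, takes a point from camera to tool coordinates, whose origin is the TCP and whose axes are the flange's). Camera axes: x right, y down, z forward; pixel columns grow to the right and rows downward; lengths in mm; the calibration is good to about 2 mm. A picture is of the moment at which its call begins: read the wrist's pose just before it. camera_info takes no time and is no camera call.
- finish_job(): hands the job in; it is judged then, once.
The state is a dict: "t": time; "q": joint angles; "qvel": joint speeds; "tau": joint torques, N m; "eef_pos": TCP position; "orientation": TCP orientation; "wrist_force": force on the tool from outside, world axes, zero at the start; "wrist_torque": the same for the moment, N m; "width": finger opening in mm; "finger_force": force on a finger pad.
Only numpy, scipy, OpenCV 4.12 (cv2) and the standard library are available. Lean on these libraries where they do the work, as an engineer would, in place of code of your own. Each camera call takes 0.05 s, during which the arm holds its last target. There are 200 camera calls.

### The job

Touch off the aluminium dish holder before work (the plate with the petri dish in a round nest and three round sprung pads; the slide holder beside it has none): press its pads one after another gently from above, each sinking a few millimetres for about half a second and coming fully up again. Take first the corner pad that has both others as its neighbours along the plate's sides, then the pad at the other end of the long side, last the one at the other end of the short side, without shifting the dish, and leave the hand clear.

Things in the scene. Friction and masses are not known exactly. Their poses are not given: they have to be found in the camera images.
- pad_corner_top (a point): First pad, at the holder's corner diagonally opposite its bare corner: centre of the flat top of a steel cap 26 mm across, 12 mm proud of a dark round housing (42 mm across, 12 mm high) on the holder. Top 36 mm above the table when up. Sprung: sinks from about 2.5 N, 0.7 N more per mm, 8 N at its stop 8 mm down; the point moves with it. Its x points to the second pad, y to the third, z up.
- pad_long_top (a point): Second pad, of the same make: centre of its top, 104 mm from the first pad along the holder's long side (x axis). The holder is an aluminium plate 150 x 124 x 12 mm fixed flat on the table at any yaw.
- pad_short_top (a point): Third pad, of the same make: centre of its top, 72 mm from the first pad along the holder's short side (y axis). The pads are narrow: shut fingertips, pointing down, are the way to touch them.
- dish_center (a point): Centre (half-way up) of the clear covered petri dish, 52 mm in diameter and 20 mm high, that stands loose in the low black ring nest (68 mm outside, 6 mm high) in the middle of the dish holder; its top is 32 mm above the table, below the tops of the pads. Not to be shifted.
Mind the look-alikes: they are no part of the job. What is shaped like the part that bears dish_center but orange is not meant.

How it is judged:
By the outcome, as a careful person would: the job done as asked, in the order asked, and still so for the second after the job is handed in, with the robot touching nothing.
It also fails if it takes over 45 s, if anything falls off the work surface, if the arm or the gripper's body presses on something with over 40 N, if the wrist force passes 120 N, or if a joint passes its speed limit or range.

## Working session

There is one attempt and no reset: what is moved stays moved. The work goes in short steps, Python scripts to look and compute and a shell command to move; the robot and the scene stay as the last step left them, time stands still between calls to the robot, and variables do not carry over. Pictures are saved under pics/ and viewed, at most 10 in all, crops included, and the job is handed in when it is done.

```bash
mkdir -p pics
python3 - <<'E'
from rig import *
import cv2,numpy as np
o=get_obs();print(o)
for n in ("scene","side"):
    p,d=capture(n);cv2.imwrite(f"pics/{n}0.png",p);np.save(f"pics/{n}0.npy",d);print(camera_info(n))
E
```

```text
{'t': 0.0, 'q': array([ 1.18141042e+00,  4.80836139e-01,  1.59688390e+00,  2.23926073e-05,
        1.06508036e+00, -4.66226643e-02]), 'qvel': array([0.00212248, 0.00114853, 0.00142512, 0.00157108, 0.00019138,
       0.00105019]), 'tau': array([-1.18704338e-03, -9.50663924e+01, -4.30168569e+01, -5.15719730e-04,
        1.31782753e-02,  3.28636702e-05]), 'eef_pos': array([218.28943592, 611.81145161, 230.66585484]), 'orientation': array([-1.40166909e-04,  1.70549211e-01,  9.85348975e-01, -5.87464468e-04]), 'wrist_force': array([-0.1814827 , -0.36428983, -0.23112771]), 'wrist_torque': array([0.00768537, 0.01006189, 0.0090552 ]), 'finger_force': 0.0, 'width': 85.74941926044302}
{'fov_y': 42.54983913681225, 'cx': 278.03151664345216, 'cy': 208.25276684187352, 'R': array([[-0.6559341 , -0.75466364, -0.01527246],
       [-0.43968235,  0.39845029, -0.80493279],
       [ 0.61353883, -0.52126783, -0.59316941]]), 't': array([350.83585315, 267.41838418, 801.35390956])}
{'fov_y': 53.41483647111791, 'cx': 280.6032693977506, 'cy': 211.42022666791732, 'R': array([[-0.94599494,  0.32415512, -0.00412815],
       [ 0.17550368,  0.50138985, -0.84723472],
       [-0.27256566, -0.80220426, -0.53120268]]), 't': array([ 481.37138042,  -44.59620282, 1250.05649563])}
```

View pics/scene0.png

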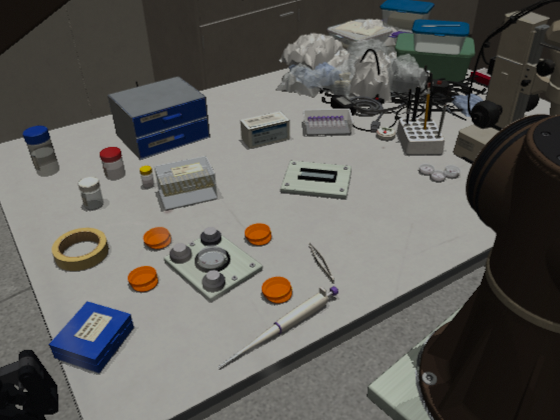

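View pics/side0.png

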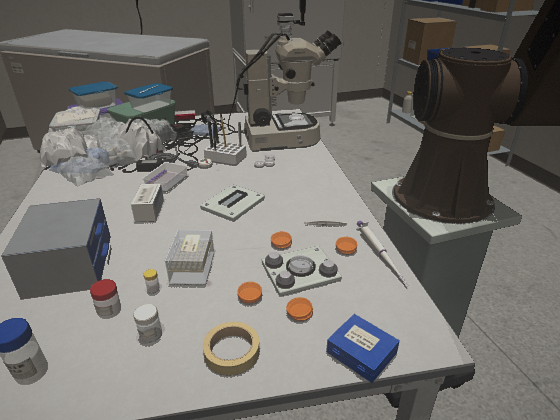

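The holder shows at scene (213,262) and side (300,268), with pads near scene (181,253), (210,236) and (213,281). There are orange dishes around it. Next I enlarge both views and get 3D points from depth.

```bash
cat > h.py <<'E'
import numpy as np,cv2
from rig import *
def world(ci,u,v,z=None,d=None):
    f=210/np.tan(np.radians(ci["fov_y"])/2)
    r=np.array([(u-ci["cx"])/f,(v-ci["cy"])/f,1])
    R,t=ci["R"],ci["t"]; c=-R.T@t; w=R.T@r
    return c+w*(d if d is not None else (z-c[2])/w[2])
E
python3 - <<'E'
from h import *
a=cv2.imread("pics/scene0.png")[215:305,150:270];b=cv2.imread("pics/side0.png")[235:300,250:350]
a=cv2.resize(a,None,fx=4,fy=4,interpolation=2);b=cv2.resize(b,(400,260),interpolation=2)
c=np.zeros((360,800,3),np.uint8);c[:,:400]=a[:360,:400];c[:260,400:]=b
cv2.imwrite("pics/crop.png",c)
ci=camera_info("scene");d=np.load("pics/scene0.npy")
for u,v in((181,250),(210,233),(213,278),(212,260)):print(world(ci,u,v,z=36),world(ci,u,v,d=d[v,u]))
E
```

```text
[561.2758043  217.35674929  36.        ] [562.01883342 216.97895869  35.30468036]
[566.34442001 147.51584129  36.        ] [565.59025057 147.97071408  36.70070855]
[459.3810243  216.50972603  36.        ] [461.11821072 215.47485033  34.09981074]
[499.3385314  190.30480005  36.        ] [506.5408988  185.987323    28.61116644]
```

View pics/crop.png

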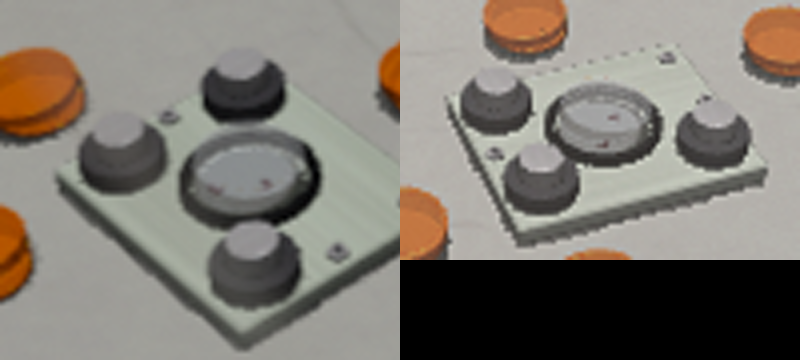

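The pads sit close to their true spacing. Corner is about (561,217), long about (460,216) and short about (566,147), all in reach. I check heights along the path before moving there for a wrist view.

Run:
```python
from h import *
P=[]
for n in("scene","side"):
    ci=camera_info(n);d=np.load(f"pics/{n}0.npy");f=210/np.tan(np.radians(ci["fov_y"])/2)
    v,u=np.mgrid[:420,:560];r=np.stack([(u-ci["cx"])/f*d,(v-ci["cy"])/f*d,d],-1)[d>0]
    P.append((r-ci["t"])@ci["R"])
P=np.vstack(P);a=np.array([218,612]);e=np.array([512,182])
for s in np.linspace(0,1,8):
    c=a+s*(e-a);m=(np.hypot(*(P[:,:2]-c).T)<100)&(P[:,2]<600);print(c.round(),m.sum(),np.sort(P[m,2])[-5:].round() if m.any() else 0)
```

```text
[218. 612.] 3227 [350. 350. 350. 350. 351.]
[260. 551.] 3672 [350. 350. 350. 350. 351.]
[302. 489.] 6374 [2. 2. 3. 3. 3.]
[344. 428.] 14064 [36. 36. 36. 36. 36.]
[386. 366.] 16938 [37. 37. 37. 37. 38.]
[428. 305.] 13780 [38. 38. 39. 39. 39.]
[470. 243.] 12500 [38. 39. 39. 39. 39.]
[512. 182.] 10160 [39. 39. 39. 39. 39.]
```

```bash
python3 -m inch '[[[0.35,-0.5,0],[0,0,0]],[[0.68,-1,0],[0,0,0]],[[0.68,-1,0],[0,0,0]]]' 1 20
```

```text
t: 0.35
eef_pos: [274.3, 528.2, 230.7]
orientation: [0.0, 0.171, 0.985, -0.001]
wrist_force: [0.3, 1.0, 0.4]
width: 51.9
finger_force: 0.0
```

The path is clear (the 350 mm points are the robot itself).

```bash
M='python3 -m inch'
python3 -m inch '[[[0.35,-0.5,0],[0,0,0]],[[0.69,-1,0],[0,0,0]],[[0.69,-1,0],[0,0,0]]]'
python3 -m inch '[[[0.35,-0.5,0],[0,0,0]],[[0.69,-1,0],[0,0,0]],[[0.69,-1,0],[0,0,0]]]'
python3 -m inch '[[[0.35,-0.5,0],[0,0,0]],[[0.69,-1,0],[0,0,0]],[[0.69,-1,0],[0,0,0]]]'
python3 -m inch '[[[0.4,-0.3,0],[0,0,0]],[[0.8,-0.6,0],[0,0,0]],[[0.8,-0.6,0],[0,0,0]],[[0.8,-0.6,0],[0,0,0]],[[0.8,-0.6,0],[0,0,0]]]'
python3 - <<'E'
from h import *
o=get_obs();p,d=capture("wrist");cv2.imwrite("pics/w0.png",p);np.save("pics/w0.npy",d);np.savez("pics/w0.npz",p=o["eef_pos"],q=o["orientation"]);print(o["q"],camera_info("wrist"))
E
```

```text
t: 0.6
eef_pos: [329.7, 448.3, 231.0]
orientation: [0.0, 0.171, 0.985, -0.001]
wrist_force: [0.6, -0.4, -0.5]
width: 12.5
finger_force: 0.0
t: 0.85
eef_pos: [385.0, 368.6, 231.1]
orientation: [0.0, 0.171, 0.985, -0.001]
wrist_force: [0.5, 0.8, 0.3]
width: 0.1
finger_force: 0.0
t: 1.1
eef_pos: [440.4, 288.8, 231.2]
orientation: [0.0, 0.171, 0.985, -0.0]
wrist_force: [0.5, 0.8, -0.0]
width: 0.2
finger_force: 0.0
t: 1.52
eef_pos: [502.2, 244.0, 230.9]
orientation: [-0.0, 0.171, 0.985, -0.0]
wrist_force: [0.7, -0.2, 0.1]
width: 0.1
finger_force: 0.0
[ 3.97794249e-01  3.53397259e-01  1.80868965e+00  2.93903244e-04
  9.80480872e-01 -8.29297038e-01] {'fov_y': 58.40796100115469, 'cx': 279.4736867681787, 'cy': 214.26560453002148, 'T_tool_cam': array([[-4.01382333e-04, -9.44395171e-01, -3.28812408e-01,
         8.48675047e+01],
       [ 9.99999603e-01, -1.17675234e-04, -8.82722926e-04,
         9.42415457e-01],
       [ 7.94946191e-04, -3.28812632e-01,  9.44394844e-01,
        -1.42553561e+02],
       [ 0.00000000e+00,  0.00000000e+00,  0.00000000e+00,
         1.00000000e+00]])}
```

View pics/w0.png

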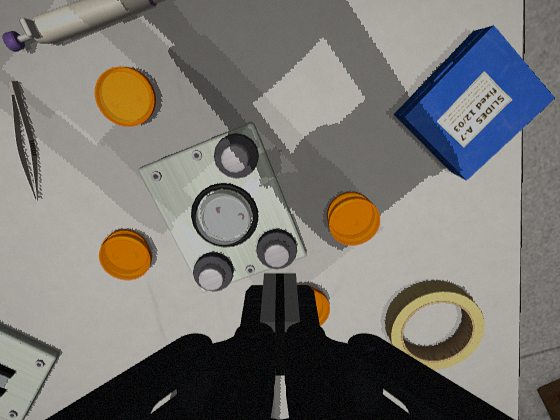

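The wrist view shows the caps near (233,160) long, (278,253) corner and (211,279) short, with the dish at (225,215). Now I refine the cap centres from depth.

Run:
```python
from h import *
from scipy.spatial.transform import Rotation as Ro
ci=camera_info("wrist");d=np.load("pics/w0.npy");o=np.load("pics/w0.npz");f=210/np.tan(np.radians(ci["fov_y"])/2)
v,u=np.mgrid[:420,:560];r=np.stack([(u-ci["cx"])/f*d,(v-ci["cy"])/f*d,d],-1)
T=ci["T_tool_cam"];W=(r@T[:3,:3].T+T[:3,3])@Ro.from_quat(o["q"],scalar_first=True).as_matrix().T+o["p"]
m=((W[...,2]>33)&(W[...,2]<40)&(d>0)&(v<300)).astype(np.uint8)
n,l,s,c=cv2.connectedComponentsWithStats(m)
for i in range(1,n):
    if 60<s[i,4]:
        q=W[l==i];mm=(q[:,:2].max(0)+q[:,:2].min(0))/2
        print(s[i],c[i].round(1),q.mean(0).round(1),mm.round(1),np.ptp(q[:,:2],axis=0).round(1))
ms=((W[...,2]>29)&(W[...,2]<33.3)&(d>0)&(abs(u-225)<30)&(abs(v-215)<30));print("dish",W[ms].mean(0))
n="scene";ci=camera_info(n);d=np.load(f"pics/{n}0.npy")
f=210/np.tan(np.radians(ci["fov_y"])/2);r=np.stack([(u-ci["cx"])/f*d,(v-ci["cy"])/f*d,d],-1);W=(r-ci["t"])@ci["R"]
for c in((561,217),(460,216),(566,147)):
    m=(np.hypot(*(W[...,:2]-c).transpose(2,0,1))<25)&(W[...,2]>33);q=W[m];print(len(q),q.mean(0).round(1),((q.max(0)+q.min(0))/2).round(1))
```

```text
[ 20  18  15  20 165] [27.1 27.7] [313.3  95.4  37.2] [312.9  94.6] [13.9  6. ]
[  405    26   150   154 10196] [479.3 104.2] [497.5 430.3  34.1] [499.3 430.1] [120.4 125.3]
[221 145  28  28 604] [234.3 158.5] [468.9 213.   35.8] [469.1 212.8] [24.7 25. ]
[264 243  26  25 464] [276.2 255.2] [572.2 215.9  35.7] [572.9 215.7] [25.3 25.2]
[198 268  26  23 442] [210.5 278.6] [574.4 144.5  35.7] [575.1 144.1] [25.  24.6]
dish [526.79137696 180.29719277  30.43385499]
102 [568.7 215.5  35.8] [568.5 215.3  36.1]
117 [465.2 212.5  36.1] [466.8 211.9  36.3]
88 [571.1 143.4  36.1] [571.9 142.   36.1]
```

Spacings measure 103.7 and 71.5 mm against 104 and 72 nominal, and tops are at 36, which fits. Averaging the two cameras gives corner (571,215.7), long (468,212.6) and short (573.8,143.8). Going above the corner pad.

```bash
python3 -m inch '[[[0.43,-0.18,-0.3],[0,0,0]],[[0.86,-0.355,-0.6],[0,0,0]],[[0.86,-0.355,-1],[0,0,0]],[[0.86,-0.355,-1],[0,0,0]]]'
python3 -m inch '[[[0,0,-0.4],[0,0,0]],[[0,0,-0.8],[0,0,0]],[[0,0,-1],[0,0,0]],[[0,0,-1],[0,0,0]]]'
python3 -m inch '[[[0,0,-0.2],[0,0,0]],[[0,0,-0.31],[0,0,0]],[[0,0,-0.31],[0,0,0]],[[0,0,-0.31],[0,0,0]],[[0,0,-0.31],[0,0,0]]]'
python3 - <<'E'
from h import *
p,d=capture("scene");q,_=capture("wrist")
a=cv2.resize(p[205:305,150:270],(480,400),interpolation=2);b=cv2.resize(q[130:330,190:350],(320,400),interpolation=2)
cv2.imwrite("pics/s1.png",np.hstack([a,b]));print(get_obs()["wrist_force"])
E
```

```text
t: 1.9
eef_pos: [569.2, 215.0, 145.9]
orientation: [-0.003, 0.171, 0.985, -0.002]
wrist_force: [-2.7, -0.7, -1.7]
width: 0.2
finger_force: 0.0
t: 2.23
eef_pos: [568.1, 216.3, 69.1]
orientation: [-0.002, 0.17, 0.985, -0.001]
wrist_force: [-0.5, -0.8, 0.5]
width: 0.5
finger_force: 0.0
t: 2.65
eef_pos: [571.7, 216.2, 47.8]
orientation: [0.001, 0.17, 0.985, 0.0]
wrist_force: [0.1, 0.1, -0.4]
width: -0.2
finger_force: 0.0
[-0.1284176  -0.34570331  0.03830851]
```

View pics/s1.png

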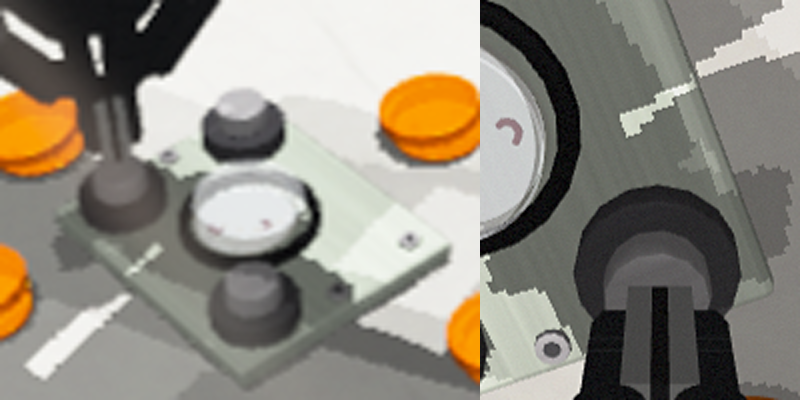

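The shut fingertips hang over the corner cap (enlarged scene crop about (118,170)), roughly centred, with zero force. I come closer to see the steady-state height.

```bash
python3 -m inch '[[[0,0,-0.05],[0,0,0]],[[0,0,-0.08],[0,0,0]],[[0,0,-0.08],[0,0,0]],[[0,0,-0.08],[0,0,0]],[[0,0,-0.08],[0,0,0]]]'
python3 -c "
from rig import *
print(get_obs()['eef_pos'],get_obs()['wrist_force'])"
```

```text
t: 3.17
eef_pos: [571.2, 215.7, 40.0]
orientation: [-0.0, 0.171, 0.985, -0.0]
wrist_force: [0.1, -0.2, -0.1]
width: -0.4
finger_force: 0.0
[571.24043299 215.72066089  40.02329437] [ 0.09942922 -0.18518943 -0.12261378]
```

```bash
python3 -m inch '[[[0,0,-0.05],[0,0,0]],[[0,0,-0.08],[0,0,0]],[[0,0,-0.105],[0,0,0]],[[0,0,-0.105],[0,0,0]],[[0,0,-0.105],[0,0,0]]]'
```

```text
t: 3.58
eef_pos: [571.6, 215.9, 31.8]
orientation: [0.0, 0.171, 0.985, 0.0]
wrist_force: [1.7, -0.0, 5.6]
width: -0.1
finger_force: 2.6
```

5.6 N means about 4.4 mm of sink, as intended. Hold briefly more, then lift.

```bash
python3 -m inch '[[[0,0,0],[0,0,0]],[[0,0,0],[0,0,0]],[[0,0,0],[0,0,0]],[[0,0,0.1],[0,0,0]],[[0,0,0.3],[0,0,0]],[[0,0,0.35],[0,0,0]],[[0,0,0.35],[0,0,0]],[[0,0,0.35],[0,0,0]]]'
python3 - <<'E'
from h import *
print(get_obs()["eef_pos"],get_obs()["wrist_force"])
E
```

```text
t: 4.25
eef_pos: [571.2, 215.8, 59.8]
orientation: [0.0, 0.171, 0.985, 0.0]
wrist_force: [0.6, 0.2, -0.0]
width: -0.2
finger_force: 0.0
[571.22898392 215.7804399   59.77356978] [ 0.5816246   0.18485616 -0.01263647]
```

```bash
python3 -m inch '[[[-0.3,-0.01,0],[0,0,0]],[[-0.6,-0.02,0],[0,0,0]],[[-0.9,-0.03,0],[0,0,0]],[[-0.9,-0.03,0],[0,0,0]]]'
python3 -m inch '[[[-0.2,-0.01,0],[0,0,0]],[[-0.39,-0.01,0],[0,0,0]],[[-0.39,-0.01,0],[0,0,0]],[[-0.39,-0.01,0],[0,0,0]],[[-0.39,-0.01,0],[0,0,0]],[[-0.39,-0.01,-0.15],[0,0,0]],[[-0.39,-0.01,-0.245],[0,0,0]],[[-0.39,-0.01,-0.245],[0,0,0]],[[-0.39,-0.01,-0.245],[0,0,0]],[[-0.39,-0.01,-0.245],[0,0,0]]]'
python3 - <<'E'
from h import *
print(get_obs()["eef_pos"])
p,d=capture("scene");q,_=capture("wrist")
a=cv2.resize(p[205:305,150:270],(480,400),interpolation=2);b=cv2.resize(q[130:330,190:350],(320,400),interpolation=2)
cv2.imwrite("pics/s2.png",np.hstack([a,b]))
E
```

```text
t: 4.58
eef_pos: [493.7, 212.4, 58.6]
orientation: [-0.003, 0.17, 0.985, -0.001]
wrist_force: [0.2, -0.3, -0.4]
width: -0.3
finger_force: 0.0
t: 5.42
eef_pos: [468.3, 212.6, 40.1]
orientation: [-0.0, 0.171, 0.985, -0.0]
wrist_force: [-0.0, -0.4, 0.1]
width: -0.2
finger_force: 0.0
[468.3067818  212.56526376  40.10142778]
```

View pics/s2.png

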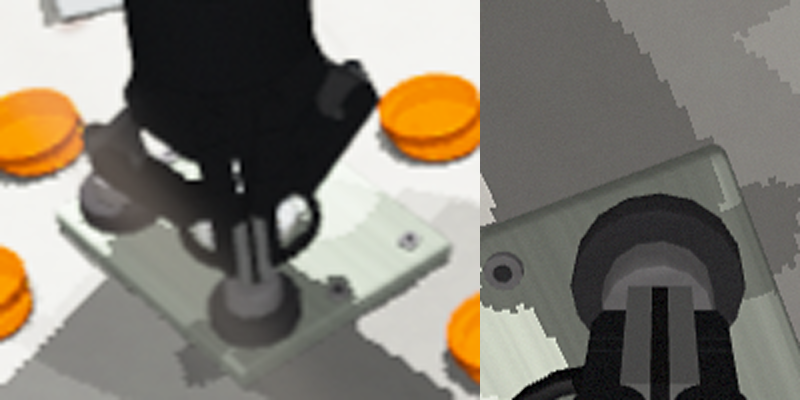

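The fingertips are centred just above the long pad's cap (scene crop (255,290)). The corner pad is up. Pressing.

```bash
python3 -m inch '[[[0,0,-0.05],[0,0,0]],[[0,0,-0.08],[0,0,0]],[[0,0,-0.105],[0,0,0]],[[0,0,-0.105],[0,0,0]],[[0,0,-0.105],[0,0,0]]]'
python3 -m inch '[[[0,0,0],[0,0,0]],[[0,0,0],[0,0,0]],[[0,0,0],[0,0,0]],[[0,0,0.1],[0,0,0]],[[0,0,0.3],[0,0,0]],[[0,0,0.35],[0,0,0]],[[0,0,0.35],[0,0,0]],[[0,0,0.35],[0,0,0]]]'
```

```text
t: 5.93
eef_pos: [468.6, 212.8, 31.8]
orientation: [0.0, 0.171, 0.985, 0.0]
wrist_force: [1.9, 0.4, 4.9]
width: 0.0
finger_force: 2.6
t: 6.6
eef_pos: [468.0, 212.6, 59.8]
orientation: [0.0, 0.171, 0.985, 0.0]
wrist_force: [-0.8, 0.4, 0.6]
width: -0.3
finger_force: 0.0
```

```bash
python3 -m inch '[[[0,0,0.25],[0,0,0]],[[0.3,-0.2,0.25],[0,0,0]],[[0.6,-0.4,0.25],[0,0,0]],[[0.9,-0.6,0.25],[0,0,0]],[[0.9,-0.6,0.25],[0,0,0]]]'
python3 -m inch '[[[0.2,-0.13,0],[0,0,0]],[[0.42,-0.26,0],[0,0,0]],[[0.42,-0.26,0],[0,0,0]],[[0.42,-0.26,0],[0,0,0]],[[0.42,-0.26,-0.2],[0,0,0]],[[0.42,-0.26,-0.4],[0,0,0]],[[0.42,-0.26,-0.495],[0,0,0]],[[0.42,-0.26,-0.495],[0,0,0]],[[0.42,-0.26,-0.495],[0,0,0]],[[0.42,-0.26,-0.495],[0,0,0]]]'
python3 - <<'E'
from h import *
print(get_obs()["eef_pos"])
p,d=capture("scene");q,_=capture("wrist")
a=cv2.resize(p[205:305,150:270],(480,400),interpolation=2);b=cv2.resize(q[130:330,190:350],(320,400),interpolation=2)
cv2.imwrite("pics/s3.png",np.hstack([a,b]))
E
```

```text
t: 7.02
eef_pos: [544.2, 162.6, 79.4]
orientation: [0.001, 0.171, 0.985, 0.0]
wrist_force: [-0.6, -0.6, 0.2]
width: -0.3
finger_force: 0.0
t: 7.85
eef_pos: [573.7, 144.0, 40.6]
orientation: [0.0, 0.17, 0.985, 0.0]
wrist_force: [0.2, 0.2, 0.2]
width: -0.2
finger_force: 0.0
[573.664161   144.04052291  40.58450275]
```

View pics/s3.png

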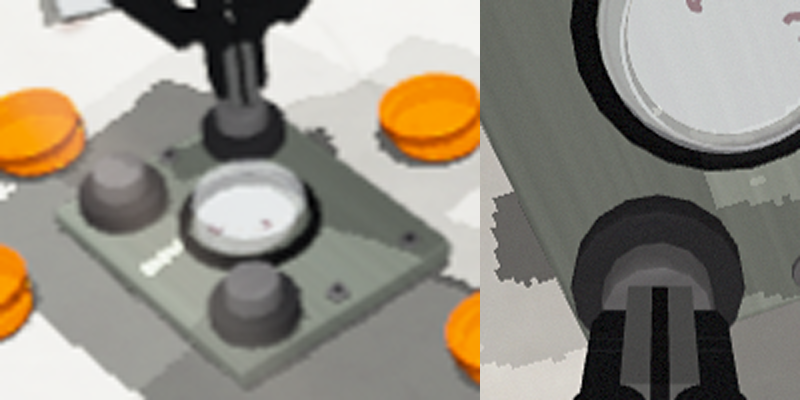

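The fingertips are centred over the short pad (crop (242,105)), the other two pads are up, and the dish is in place. Pressing, then lifting clear.

```bash
python3 -m inch '[[[0,0,-0.05],[0,0,0]],[[0,0,-0.08],[0,0,0]],[[0,0,-0.105],[0,0,0]],[[0,0,-0.105],[0,0,0]],[[0,0,-0.105],[0,0,0]]]'
python3 -m inch '[[[0,0,0],[0,0,0]],[[0,0,0],[0,0,0]],[[0,0,0],[0,0,0]],[[0,0,0.1],[0,0,0]],[[0,0,0.4],[0,0,0]],[[0,0,0.8],[0,0,0]],[[0,0,1],[0,0,0]],[[0,0,1],[0,0,0]],[[0,0,1],[0,0,0]]]'
python3 -m inch '[[[0,0,0.4],[0,0,0]],[[0,0,0.8],[0,0,0]],[[0,0,1],[0,0,0]],[[0,0,1],[0,0,0]],[[0,0,1],[0,0,0]],[[0,0,1],[0,0,0]]]'
python3 - <<'E'
from h import *
d0=np.load("pics/scene0.npy");p,d=capture("scene");cv2.imwrite("pics/s4.png",cv2.resize(p[205:305,150:270],(480,400),interpolation=2))
for u,v in((181,249),(210,232),(213,277),(212,258)):print(d0[v-1:v+2,u-1:u+2].mean(),d[v-1:v+2,u-1:u+2].mean())
E
```

```text
t: 8.37
eef_pos: [574.2, 143.9, 31.9]
orientation: [0.0, 0.171, 0.985, 0.0]
wrist_force: [2.4, 1.7, 5.9]
width: -0.0
finger_force: 2.5
t: 9.12
eef_pos: [573.9, 143.8, 112.8]
orientation: [0.001, 0.171, 0.985, 0.0]
wrist_force: [0.1, -1.4, 0.2]
width: 0.2
finger_force: 0.0
t: 9.62
eef_pos: [572.7, 143.6, 190.3]
orientation: [-0.001, 0.171, 0.985, -0.0]
wrist_force: [-0.2, 0.0, 0.7]
width: -0.1
finger_force: 0.0
1013.26953 1012.0805
1052.2076 1052.7812
844.0603 950.5586
1002.49384 1001.0024
```

View pics/s4.png

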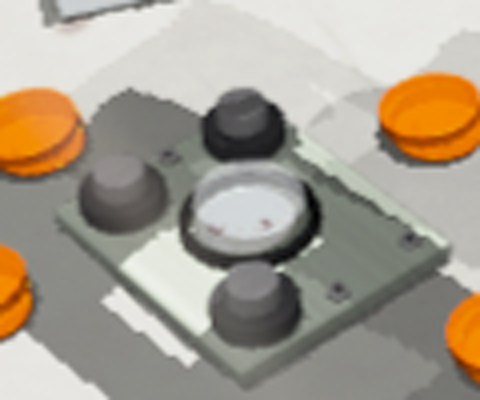

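All three pads are up, the dish is unmoved and the hand is clear. The one odd depth came from a missing pixel in the first picture.

```bash
python3 -c "
from rig import *
print(finish_job())"
```

```text
the job is handed in; nothing more can be done
None
```

The job is handed in: I pressed the corner, long-side and short-side pads in that order, each about 4 mm down for about half a second (5–6 N), and all came back up with the dish unmoved and the hand clear, in under 10 s.

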